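# Set the length stop and butt the offcut against it

## Task

Push the blue sliding stop along its rail until its spring pin clicks into the slot beside the red tag. Then push the wooden offcut along the channel until it rests up against the stop, gently enough that the stop stays clicked in at the red tag. Only push with the fingers: do not pinch, lift or carry the stop or the offcut, and leave the tape measure and the screwdriver where they are.

Things in the scene. Friction and masses are not known exactly. Their poses are not given: they have to be found in the camera images.
- stop_rail: Fixed length-stop jig on the bench, 122 x 345 mm: plywood base and aluminium rail. Origin on the bench top (z = 0); x points away from the robot, y along the rail (stop starts near the -y end, offcut near +y), z up. Covers x -59 to +64, y -170 to +176 mm. Rail: x 0 to +60, 40 mm high; on it a steel track 48 mm high with three slots at y = -75, -35 and +5 mm, one beside each tag.
- channel (a point): Point on the middle line of the channel in front of the rail, at rail x = -25 mm, y = 0, on the channel's floor, 12 mm above the bench. The channel runs along the rail, 49.5 mm wide, between the rail and a front lip 7 mm high; both ends are open, except that the stop's nose stands in it.
- sliding_stop (a joint): Travel of the blue stop along rail +y, m, 0 to 0.16; pin axis at rail y = -0.125 + this, so it is clicked in at 0.050, 0.090 or 0.130. Sliding takes 1 to 2 N; within about 5 mm of a slot's middle the spring pin drops and draws the stop in by itself (the push force dips); pushing it out, either way, takes about 7 N. Slots on the way are pushed through. It stays where left and cannot come off.
- push_tab (a point): Middle of the -y face of the stop's upright black push tab: 60 mm wide along x, 14 mm thick along y, 62 to 112 mm up. This point is 92 mm up, at rail x = 0, 32 mm from the pin axis towards -y; nothing stands on that side. Blue plate below: x -45 to +35, y -32 to +18 mm from the pin axis, 50 to 62 mm up. A brass pin knob, 17 mm across, stands beyond the tab at x = +17 mm, top 94 mm up.
- stop_pointer (a point): Tip of the small brass pointer on the +x side of the sliding stop, level with the pin axis along the rail, at rail x = +50 mm, 54 mm up; it stands right over a tag's centre when the stop is clicked in there. Axes as the rail's.
- stop_face (a point): Middle of the stop's +y face in the channel, where the offcut is to rest: 18 mm from the pin axis towards +y, rail x = -25 mm, 34.5 mm up; the face spans 42 mm along x and 14 to 62 mm height. Axes as the rail's.
- stop_pin (a joint): How far the spring pin has dropped, in m: about 0 to 0.0005 when it rides on the track, a little over 0.003 when it is clicked into a slot.
- tag_red: Red round tag 17 mm across, 3 mm thick, lying on the rail at rail x = +50 mm beside one of the three slots, centred on it along y; fixed. Origin at the middle of its underside. A yellow and a white tag mark the other two slots; which colour is where changes.
- offcut: Sawn softwood offcut, 45 x 90 x 45 mm (its own x, y, z), about 0.12 kg, lying loose in the channel with its 90 mm length along the rail; origin at the middle of its underside, 12 mm above the bench. Its top is 57 mm up. Push it by its +y end towards rail -y.
- tape: Black and yellow tape measure, 64 x 66 x 34 mm, loose on the bench behind the rail; a bystander. Origin at the middle of its underside.
- screwdriver: Amber-handled screwdriver, 27 x 184 x 24 mm, loose on the bench behind the rail; a bystander. Origin at the middle of its underside.

How it is judged:
By the outcome, as a careful person would: the job done as asked, in the order asked, and still so for the second after the job is handed in, with the robot touching nothing.
It also fails if it takes over 48 s, if anything falls off the work surface, if the arm or the gripper's body presses on something with over 40 N, if the wrist force passes 120 N, or if a joint passes its speed limit or range.

## Robot

A 6-joint arm with a two-finger parallel gripper is mounted at the origin on a cart in front of the work surface, level with it; the furniture and walls round the work are solid. World frame = base frame: x ahead of the robot, y to its left, z up, the work surface at z = 0. Lengths are in m, angles in rad, forces in N, time in s.
With the tool pointing down it reaches from about 0.35 to 0.875 m from the base axis. Payload 15.5 kg.
Tool frame: the origin (TCP) lies between the finger pads; the fingertips stand arm.tip_reach ahead of it and the grasp point (between the pads) is the TCP (arm.tip_reach is the distance from the TCP to the fingertips, in m); z points along the fingers, y is the line along which they close (so a half turn about z gives the same grasp; the last joint's range is limited). The gripper opens to 85 mm and grips with 20 to 120 N. Pads are 22 mm wide; open, the fingers measure 114 mm over their backs; the gripper's body (76 mm by 85 mm) begins 54 mm behind the grasp point. The pads swing forward as they close: fully open they stand 13 mm farther back than shut.
Start: joints at [-1.339, 0.494, 1.345, -0, 1.302, -0.096], TCP at [0.201, -0.592, 0.25] pointing down, gripper open.
Joint ranges: [-2.91, 2.91], [-0.82, 2.16], [0.22, 2.67], [-1.22, 4.37], [0.12, 2.79], [-3.08, 3.08]. Speed limits (rad/s): [1.89, 1.89, 2.57, 3.01, 3.01, 3.01].

## Interface

Orientations are given as a rotation vector (axis times angle).
In Python, from workcell import arm gives the robot as it stands. Calls block until the motion is done:
- arm.reach(position, orientation): joint-space move of the TCP to a pose.
- arm.move_straight(position, attitude=None, rate=0.15, threshold=None): straight line of the TCP; attitude=None keeps the orientation; rate is the mean speed in m/s. With threshold (N) it stops when the force on the tool has changed by that much, and returns True; else False.
- arm.set_joints(angles): joint-space move.
- arm.release() and arm.gripper_close(f_grip=None): open the fingers fully, or close them until they stop; f_grip is the grip in N (None keeps the last).
- arm.sleep(seconds).
- arm.inverse_kinematics(position, orientation): joint angles nearest the present ones, or None.
- arm.read_camera(name): name is "scene" or "side" or "wrist"; returns the picture (400x640x3 uint8, red, green, blue); there is no depth.
- arm.calibration(name): a dict with "vfov" (degrees; the focal length in pixels is half the picture's height over the tangent of half this angle, whatever the lens; pixels are square), "cx", "cy" (the principal point, pixels), "eye" and "attitude" of the camera in the world; the wrist camera has in their place "hand_eye" (4x4, takes a point from camera to tool coordinates, whose origin is the TCP and whose axes are the flange's). Camera axes: x right, y down, z forward; pixel columns grow to the right and rows downward; lengths in m; the calibration is good to about 2 mm. A picture is of the moment at which its call begins: read the wrist's pose just before it. calibration takes no time and is no camera call.
A pose or a line that the arm cannot do raises arm.IKError and nothing moves.
- arm.sign_off(): hands the job in; it is judged then, once.
Trained networks look in the newest picture that a camera, given by its name, has taken for a name from the list of things; names that differ only in an ending like _2 or _b are one class to them, and where a whole thing is asked for, a point or a joint stands for the part that bears it (a point fixed in the world has none). Each returns a list of dicts, best first, with "score" (0 to 1); they miss things now and then, are a little off and sometimes report something else, mostly with a low value. They report only what shows in the picture. A call takes as long as a camera call.
- arm.outline_of(camera, query): "mask" (400x640 bool, what is visible of it) and "pixel" ([column, row] in pixels, amid what is visible of it).
- arm.landmark_of(camera, query): "pixel" ([column, row] in pixels: a listed point, or the origin of a listed thing).
Readings, each from a call of its own:
- arm.read_t(): time.
- arm.read_q(): joint angles.
- arm.read_joint_velocities(): joint speeds.
- arm.read_joint_torque(): joint torques, N m.
- arm.read_tool_pos(): TCP position.
- arm.read_tool_rot(): TCP orientation.
- arm.read_ft_force(): force on the tool from outside, world axes, zero at the start.
- arm.read_torque(): the same for the moment, N m.
- arm.read_width(): finger opening in m.
- arm.read_finger_force(): force on a finger pad.
Only numpy, scipy, OpenCV 4.12 (cv2) and the standard library are available. Lean on these libraries where they do the work, as an engineer would, in place of code of your own. Each camera call takes 0.05 s, during which the arm holds its last target. There are 200 camera calls.

## Working session

There is one attempt and no reset: what is moved stays moved. The work goes in short steps, each a Python script; the robot and the scene stay as the last script left them, time stands still between calls to the robot, and variables do not carry over. Pictures are saved under pics/ and viewed, at most 10 in all, crops included, and the job is handed in when it is done.

```bash
mkdir -p pics; ls
cat > h.py <<'E'
import numpy as np, cv2
from scipy.spatial.transform import Rotation as R
from workcell import arm
def ray(cam,px):
    c=arm.calibration(cam); f=200/np.tan(np.radians(c["vfov"])/2)
    A=np.array(c["attitude"],float); A=A if A.shape==(3,3) else R.from_rotvec(A).as_matrix()
    d=A@np.array([(px[0]-c["cx"])/f,(px[1]-c["cy"])/f,1]); return np.array(c["eye"]),d
def atz(cam,px,z):
    e,d=ray(cam,px); return e+d*(z-e[2])/d[2]
def save(cam,name):
    cv2.imwrite("pics/"+name,arm.read_camera(cam)[:,:,::-1])
E
python3 - <<'E'
from h import *
print(arm.tip_reach,arm.read_t(),arm.read_tool_rot(),arm.read_width())
Z=dict(channel=.012,push_tab=.092,stop_pointer=.054,stop_face=.0345,tag_red=.04,offcut=.012,stop_rail=0,tape=0,screwdriver=0)
ims=[]
for cam in ("scene","side"):
    print(cam,arm.calibration(cam))
    im=arm.read_camera(cam)
    cv2.imwrite(f"pics/{cam}0.png",im[:,:,::-1])
    for k,z in Z.items():
        for r in arm.landmark_of(cam,k)[:2]:
            print(k,round(r["score"],2),np.round(r["pixel"],1),np.round(atz(cam,r["pixel"],z),4))
E
```

```text
pics
0.019 0.0 [-3.09852696e+00 -5.10843354e-01  1.66863953e-04] 0.0853643618223867
scene {'vfov': 54.89313362643211, 'cx': 322.89490794410375, 'cy': 201.72581852981017, 'eye': array([0.0871008 , 0.56170565, 0.62683395]), 'attitude': array([-1.13791525,  2.28561493, -1.0937887 ])}
channel 0.91 [339.5 243.1] [0.5363 0.1544 0.012 ]
push_tab 0.95 [353.3 175.9] [0.6311 0.0383 0.092 ]
stop_pointer 0.58 [328.2 190.5] [0.6597 0.0908 0.054 ]
stop_pointer 0.18 [316.4 213.5] [0.6087 0.1649 0.054 ]
stop_face 0.82 [355.9 208.8] [0.5845 0.0655 0.0345]
tag_red 0.35 [318.4 213.1] [0.6199 0.1506 0.04  ]
tag_red 0.23 [329.2 242.9] [0.5294 0.1902 0.04  ]
offcut 0.7 [314.4 277.1] [0.4924 0.2567 0.012 ]
stop_rail 0.55 [326.3 239.2] [0.5728 0.1629 0.    ]
tape 0.88 [305.9 203.9] [0.7034 0.1267 0.    ]
screwdriver 0.78 [269.6 240.6] [0.646  0.2694 0.    ]
side {'vfov': 46.552245912633175, 'cx': 316.00599778120926, 'cy': 201.59866040902287, 'eye': array([ 0.7360659 , -0.33026136,  0.74991405]), 'attitude': array([-2.4952016 , -0.31022107,  0.09419442])}
channel 0.79 [275.7 214.1] [0.5408 0.1442 0.012 ]
channel 0.43 [329.7 236.4] [0.653  0.1207 0.012 ]
push_tab 0.6 [304.9 251.1] [0.6293 0.0346 0.092 ]
stop_pointer 0.62 [327.6 237.6] [0.6547 0.0917 0.054 ]
stop_face 0.81 [284.1 244.1] [0.5803 0.0712 0.0345]
tag_red 0.58 [317.6 208.5] [0.6204 0.1576 0.04  ]
offcut 0.82 [263.5 168. ] [0.4824 0.2489 0.012 ]
stop_rail 0.59 [286.8 210.8] [0.5565 0.1648 0.    ]
tape 0.57 [363.  243.1] [0.7155 0.129  0.    ]
screwdriver 0.32 [287.6 210.4] [0.5578 0.1661 0.    ]
```

Run:
```python
import cv2
a=cv2.imread("pics/scene0.png")[120:340,200:470];b=cv2.imread("pics/side0.png")[100:320,180:450]
cv2.imwrite("pics/crop0.png",cv2.resize(cv2.vconcat([a,b]),None,fx=1.36,fy=1.36,interpolation=cv2.INTER_CUBIC)[:600])
cv2.imwrite("pics/crop0.png",cv2.resize(cv2.hconcat([a,b]),(800,326),interpolation=cv2.INTER_CUBIC))
```

```text
(no output)
```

View pics/crop0.png

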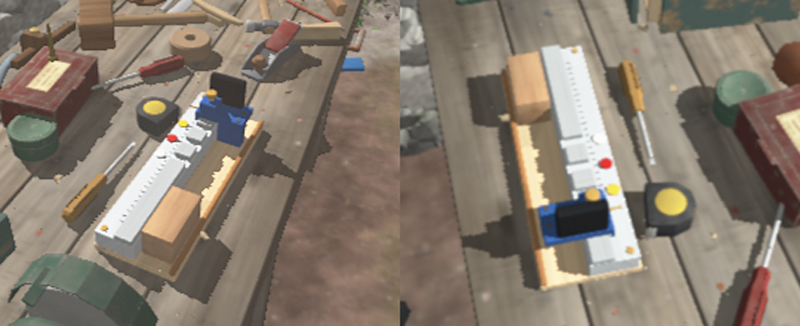

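The view shows the tags in the order yellow (nearest the stop), red, white, so red marks the middle slot (rail y = -35, travel 0.090). The stop is at the far end and the offcut at the near-left end. Next I'll fit the rail pose.

```bash
cat >> h.py <<'E'
from scipy.optimize import least_squares
def proj(cam,P):
    c=arm.calibration(cam); f=200/np.tan(np.radians(c["vfov"])/2)
    p=R.from_rotvec(c["attitude"]).as_matrix().T@(np.asarray(P)-c["eye"]); return f*p[:2]/p[2]+[c["cx"],c["cy"]]
def w(p,r):
    c,s=np.cos(p[2]),np.sin(p[2]); return np.array([p[0]+c*r[0]-s*r[1],p[1]+s*r[0]+c*r[1],r[2]])
def model(p,k):
    y=-.125+p[3]
    return w(p,dict(channel=(-.025,0,.012),push_tab=(0,y-.032,.092),stop_pointer=(.05,y,.054),stop_face=(-.025,y+.018,.0345),
      tag_red=(.05,-.035,.0415),red=(.05,-.035,.042),offcut=(-.025,p[4],.012),stop_rail=(0,0,0))[k])
def fit(obs,p0):
    r=lambda p:np.concatenate([proj(c,model(p,k))-px for c,k,px in obs])
    s=least_squares(r,p0,loss="soft_l1",f_scale=1.5); return s.x,r(s.x).reshape(-1,2)
E
python3 - <<'E'
from h import *
obs=[]
for cam in ("scene","side"):
    im=arm.read_camera(cam)
    for k in ("channel","push_tab","stop_pointer","stop_face","tag_red","offcut"):
        r=arm.landmark_of(cam,k)
        if r: obs.append((cam,k,np.array(r[0]["pixel"])))
    i=im.astype(int); m=((i[:,:,0]>130)&(i[:,:,1]<70)&(i[:,:,2]<70)).astype(np.uint8); 
    n,_,st,ce=cv2.connectedComponentsWithStats(m)
    g=proj(cam,[.6205,.155,.042]); j=min(range(1,n),key=lambda j:np.hypot(*(ce[j]-g)))
    print(cam,ce[j],st[j,4]); obs.append((cam,"red",ce[j]))
p,r=fit(obs,[.56,.15,.5,.02,.1]); print(np.round(p,4))
for o,e in zip(obs,r): print(o[0],o[1],np.round(e,1))
for k in ("push_tab","stop_pointer","offcut","red"): print(k,np.round(model(p,k),4))
p2=lambda y,x=0:np.round(w(p,(x,y,0))[:2],3)
print("px mm",[np.linalg.norm(ray(c,(320,200))[0]-model(p,"red")) for c in("scene","side")])
for rot in (p[2],p[2]+np.pi/2,p[2]-np.pi/2):
    q=(R.from_euler("z",rot)*R.from_rotvec([np.pi,0,0])).as_rotvec()
    for k,t in (("tab",w(p,(0,-.125+p[3]-.08,.10))),("off",w(p,(-.025,p[4]+.09,.06)))):
        print(rot,k,t,arm.inverse_kinematics(t,q), arm.inverse_kinematics(t+[0,0,.1],q) is not None)
E
```

```text
scene [316.66666667 213.77777778] 9
side [318.28571429 210.07142857] 28
[0.562  0.163  0.47   0.0183 0.1147]
scene channel [ 3.2 -3.2]
scene push_tab [2.1 2.1]
scene stop_face [-1.2  0.1]
scene tag_red [1.  1.2]
scene offcut [ 1.1 -0.9]
scene red [-0.2 -1.3]
side channel [ 1.2 -0.3]
side push_tab [ 0.5 -2.1]
side stop_pointer [-0.4  1.7]
side stop_face [0.7 0.6]
side tag_red [-0.5 -1.3]
side offcut [ 0.5 -3.9]
side red [-0.  -0.6]
push_tab [0.6248 0.0393 0.092 ]
stop_pointer [0.6549 0.0905 0.054 ]
offcut [0.4878 0.2539 0.012 ]
red [0.6225 0.1544 0.042 ]
px mm [np.float64(0.8913640351074105), np.float64(0.865418844314007)]
0.46997155660257056 tab [ 0.64656472 -0.00347237  0.1       ] [-9.76796297e-02  6.86500156e-01  1.43607456e+00 -4.44089210e-16
  1.01901793e+00  1.00314514e+00] True
0.46997155660257056 off [0.44702066 0.33418035 0.06      ] [ 5.34955659e-01  6.54982042e-01  1.69288160e+00 -4.44089210e-16
  7.93729007e-01  1.63578043e+00] True
2.040767883397467 tab [ 0.64656472 -0.00347237  0.1       ] [-0.09767963  0.68650016  1.43607456  0.          1.01901793 -0.56765119] True
2.040767883397467 off [0.44702066 0.33418035 0.06      ] [ 5.34955659e-01  6.54982042e-01  1.69288160e+00 -4.44089210e-16
  7.93729007e-01  6.49841023e-02] True
-1.100824770192326 tab [ 0.64656472 -0.00347237  0.1       ] [-9.76796297e-02  6.86500156e-01  1.43607456e+00 -4.44089210e-16
  1.01901793e+00  2.57394147e+00] True
-1.100824770192326 off [0.44702066 0.33418035 0.06      ] [ 5.34955659e-01  6.54982042e-01  1.69288160e+00 -4.44089210e-16
  7.93729007e-01 -3.07660855e+00] True
```

```bash
cat >> h.py <<'E'
P=np.array([.562,.163,.47,.0183,.1147])
Q=(R.from_euler("z",P[2]+np.pi/2)*R.from_rotvec([np.pi,0,0])).as_rotvec()
ey=np.array([-np.sin(P[2]),np.cos(P[2]),0]); ex=np.array([ey[1],-ey[0],0])
def ry(): return float((arm.read_tool_pos()-[P[0],P[1],0])@ey)
def F(): f=arm.read_ft_force(); return np.round([f@ex,f@ey,f[2]],2)
E
python3 - <<'E'
from h import *
arm.gripper_close(20)
y=-.125+P[3]-.032
arm.reach(w(P,(0,y-.06,.16)),Q); print(arm.read_t())
arm.move_straight(w(P,(0,y-.06,.10)),rate=.15)
arm.sleep(.2);print(arm.read_t(),F(),ry(),y)
arm.move_straight(w(P,(0,y-.03,.10)),rate=.06,threshold=3)
for i in range(12):
    arm.move_straight(w(P,(0,y-.03+.003*(i+1),.10)),rate=.04)
    print(round(arm.read_t(),2),round(ry(),4),F())
save("side","s1.png")
E
```

```text
5.075
5.825 [ 0.31 -0.21 -0.35] -0.19906111237432514 -0.1387
6.72 -0.1657 [0.4  0.28 0.22]
6.97 -0.1626 [ 0.16 -0.18  0.04]
7.22 -0.1595 [-0.14 -0.29  1.06]
7.47 -0.1565 [-0.96 -0.24  0.13]
7.72 -0.1535 [ 0.15 -1.08  0.91]
7.97 -0.1505 [ 0.43 -0.16  0.59]
8.22 -0.1475 [-0.94 -0.03  0.75]
8.47 -0.1444 [ 0.64 -0.66 -0.57]
8.72 -0.1414 [-0.54  1.28  0.61]
8.97 -0.1384 [-0.19  0.43  0.31]
9.22 -0.1355 [0.06 0.32 1.11]
9.47 -0.1325 [0.06 0.7  0.27]
```

View pics/s1.png

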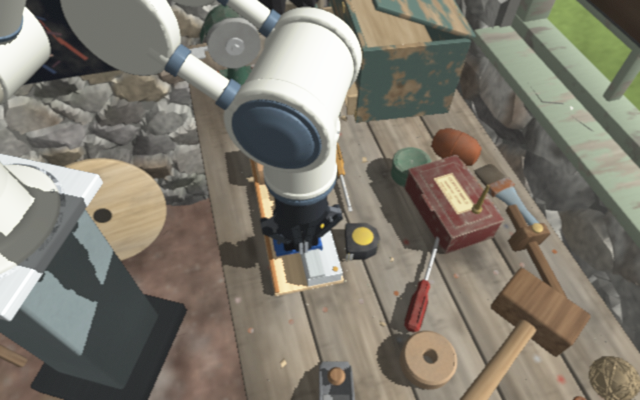

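The gripper is behind the tab and has just begun pushing it; the tape hasn't moved. I'll push on to the first slot with averaged force readings.

```bash
cat >> h.py <<'E'
def Fa(n=4):
    o=[]
    for _ in range(n): arm.sleep(.02); o.append(arm.read_ft_force()@ey)
    return round(float(np.mean(o)),2)
def log(y,x,z,rate=.04):
    hit=arm.move_straight(w(P,(x,y,z)),rate=rate); print(round(arm.read_t(),2),round(ry(),4),Fa())
E
python3 - <<'E'
from h import *
y=-.1327
while y<-.099:
    y+=.002; log(y,0,.10)
E
```

```text
9.78 -0.1306 -0.26
10.09 -0.1285 0.07
10.41 -0.1265 0.07
10.72 -0.1245 -0.06
11.04 -0.1226 0.17
11.36 -0.1206 0.37
11.68 -0.1186 0.02
11.99 -0.1171 -5.28
12.31 -0.115 -4.62
12.62 -0.1127 -2.6
12.94 -0.1104 -0.1
13.26 -0.1084 -0.08
13.57 -0.1065 -0.04
13.89 -0.1046 -0.78
14.21 -0.1025 -0.28
14.53 -0.1005 -0.17
14.84 -0.0985 0.12
```

Run:
```python
from h import *
y=-.0985
while y<-.0811:
    y+=.0025; log(y,0,.10)
hit=arm.move_straight(w(P,(0,-.076,.10)),rate=.01,threshold=3)
print(hit,arm.read_t(),ry(),Fa())
arm.move_straight(w(P,(0,-.13,.10)),rate=.12)
arm.move_straight(w(P,(0,-.15,.25)),rate=.2)
print(arm.read_t())
obs=[]
for cam in ("scene","side"):
    save(cam,f"{cam}2.png")
    for k in ("push_tab","stop_pointer","stop_face","tag_red","offcut"):
        r=arm.landmark_of(cam,k)
        if r: 
            px=np.array(r[0]["pixel"]); obs.append((cam,k,px)); print(cam,k,round(r[0]["score"],2),px)
p,r=fit(obs,P); print(np.round(p,4)); print(np.round(r,1))
a=cv2.imread("pics/scene2.png")[120:340,200:470];b=cv2.imread("pics/side2.png")[100:320,180:450]
cv2.imwrite("pics/crop2.png",cv2.resize(cv2.hconcat([a,b]),(800,326),interpolation=cv2.INTER_CUBIC))
```

```text
15.16 -0.0958 -0.11
15.47 -0.0933 0.34
15.79 -0.0908 -0.09
16.11 -0.0883 0.36
16.43 -0.0858 0.08
16.74 -0.0833 -0.25
17.06 -0.0808 -0.28
True 17.5333 -0.0774757872988477 -1.48
19.1
scene push_tab 0.67 [339.6 193. ]
scene stop_pointer 0.56 [317.6 209.7]
scene stop_face 0.63 [342.7 227.9]
scene tag_red 0.43 [315.2 211.9]
scene offcut 0.84 [316.7 277.9]
side push_tab 0.81 [296.3 215.6]
side stop_pointer 0.58 [317.7 206.3]
side stop_face 0.65 [279.7 210.8]
side tag_red 0.52 [319.6 208.3]
side offcut 0.62 [264.2 165.6]
[0.5632 0.1635 0.4988 0.0876 0.118 ]
[[ 2.3 -0.1]
 [-1.9 -1.7]
 [ 0.1  0.7]
 [ 0.1  0.8]
 [ 0.6  1.2]
 [ 0.3 -2. ]
 [ 2.  -0.4]
 [-1.3  1.7]
 [-0.3  0.5]
 [ 1.3  0.4]]
```

View pics/crop2.png

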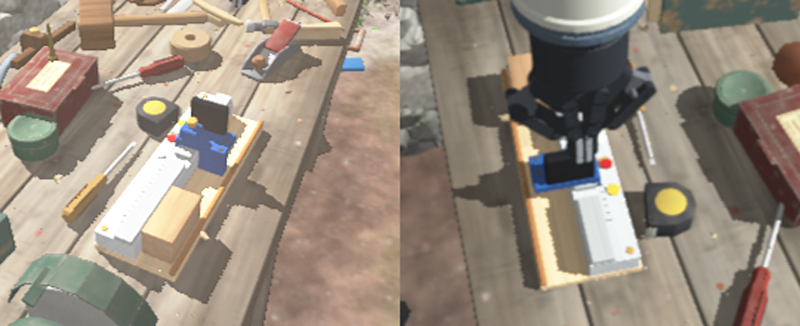

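The stop's pointer is over the red tag, in line with both, and contact was felt about 40 mm past the yellow slot's. It's clicked in. Now to the offcut, with a wrist look on the way.

Run:
```python
from h import *
arm.move_straight(w(P,(-.025,.215,.25)),rate=.25)
print(arm.read_t())
T=arm.read_tool_pos();A=R.from_rotvec(arm.read_tool_rot()).as_matrix()
c=arm.calibration("wrist");H=np.array(c["hand_eye"])
save("wrist","w3.png")
f=200/np.tan(np.radians(c["vfov"])/2)
for k,z in (("offcut",.012),("channel",.012),("stop_face",.0345),("tag_red",.0415),("stop_pointer",.054)):
    for r in arm.landmark_of("wrist",k)[:1]:
        px=r["pixel"];d=A@H[:3,:3]@[(px[0]-c["cx"])/f,(px[1]-c["cy"])/f,1];e=T+A@H[:3,3]
        q=e+d*(z-e[2])/d[2]; v=q-[P[0],P[1],0]
        print(k,round(r["score"],2),np.round(px),np.round(q,4),"rail(P):",np.round([v@ex,v@ey],4))
```

```text
21.3167
offcut 0.7 [322. 242.] [0.4871 0.2573 0.012 ] rail(P): [-0.0241  0.118 ]
channel 0.84 [326. 317.] [0.5437 0.1556 0.012 ] rail(P): [-0.0196  0.0016]
stop_face 0.62 [326. 337.] [0.5506 0.1427 0.0345] rail(P): [-0.0194 -0.0129]
tag_red 0.47 [325. 240.] [0.4823 0.2726 0.0415] rail(P): [-0.0214  0.1338]
```

View pics/w3.png

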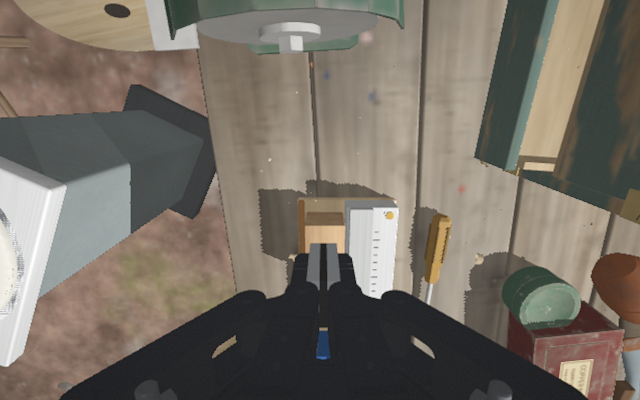

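The wrist view shows the offcut between the lip and the rail at about (322,235). The channel is clear, the +y end is open, and the green bin is well beyond it. The yaw is refined to about 0.495. Now I'll descend past the +y end and push gently.

```bash
sed -i 's/^P=.*/P=np.array([.563,.1633,.495,.09,.118])/' h.py
python3 - <<'E'
from h import *
Z=.056; X=-.024
arm.reach(w(P,(X,.208,.15)),Q)
hit=arm.move_straight(w(P,(X,.208,Z)),rate=.12,threshold=8); print(hit,arm.read_t(),ry())
arm.sleep(.2); print(F())
for y in (.17,.14,.115,.097):
    hit=arm.move_straight(w(P,(X,y,Z)),rate=.05,threshold=4); arm.sleep(.1)
    print(hit,round(arm.read_t(),2),round(ry(),4),F())
    if hit: break
E
```

```text
False 23.0333 0.20804820885535197
[0.47 0.02 0.12]
False 24.24 0.1702 [-0.74  0.61  0.52]
False 25.09 0.1402 [ 0.1  -0.62 -0.6 ]
False 25.84 0.1151 [-0.73 -0.29 -0.33]
False 26.45 0.097 [-0.55  0.78  0.42]
```

Run:
```python
from h import *
Z=.056; X=-.024
y=.097
while y>.0805:
    y-=.0015
    hit=arm.move_straight(w(P,(X,y,Z)),rate=.015,threshold=3.2); f=Fa(5)
    print(hit,round(arm.read_t(),2),round(ry(),4),f)
    if f>1.2: break
```

```text
False 26.78 0.0956 0.05
False 27.12 0.094 -0.22
False 27.45 0.0924 -0.03
False 27.78 0.0909 0.37
False 28.12 0.0894 -0.19
False 28.45 0.088 0.03
False 28.78 0.0864 -0.02
False 29.12 0.085 0.76
False 29.45 0.0838 5.43
```

Contact came at 0.084, where it was expected. I'll back off and check.

Run:
```python
from h import *
arm.move_straight(w(P,(-.024,.13,.056)),rate=.12)
arm.move_straight(w(P,(-.024,.21,.056)),rate=.2)
arm.move_straight(w(P,(-.06,.24,.25)),rate=.25)
arm.set_joints(arm.read_q()+np.array([.5,0,0,0,0,0]))
print(arm.read_t(),F())
obs=[]
for cam in ("scene","side"):
    save(cam,f"{cam}4.png")
    for k in ("push_tab","stop_pointer","stop_face","tag_red","offcut"):
        r=arm.landmark_of(cam,k)
        if r: obs.append((cam,k,np.array(r[0]["pixel"])))
p,r=fit(obs,P); print(np.round(p,4),"expected offcut y",-.107+p[3]+.045)
a=cv2.imread("pics/scene4.png")[150:300,240:400];b=cv2.imread("pics/side4.png")[130:280,220:380]
cv2.imwrite("pics/crop4.png",cv2.resize(cv2.hconcat([a,b]),(800,375),interpolation=cv2.INTER_CUBIC))
```

```text
32.5 [ 0.42 -0.11 -0.61]
[0.5624 0.1625 0.4941 0.0905 0.0288] expected offcut y 0.028545318604152922
```

View pics/crop4.png

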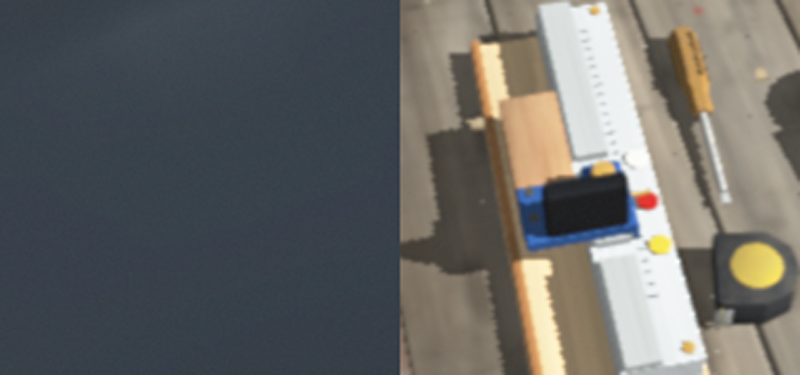

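The side view shows the stop's pointer at the red tag and the offcut up against the stop. The fit gives travel 0.0905, with the offcut within 0.3 mm of contact. The arm blocks the scene camera but touches nothing.

```bash
python3 -c "
from workcell import arm
print(arm.sign_off(),arm.read_t())"
```

```text
the job is handed in; nothing more can be done
the job is handed in; nothing more can be done
```

The job is handed in after about 33 s: the stop is clicked in at the red tag, the offcut rests against it, and the tape measure and screwdriver were not touched, as judged from the final side-camera view and the push forces.

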